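# Tip the stirring paddle out of its storage tube and lay it in the spoon rest

## Task

In the open drawer a wooden stirring paddle has slid deep into its square grey storage tube, where fingers cannot reach it. Tip the tube mouth-down so that the paddle's handle slides part of the way out, lay the tube flat on the drawer floor again and let go of it with the paddle still partly inside, then draw the paddle out by its handle and lay it flat in the round spoon rest, blade in the dish and handle out through the gap in the rim. Leave the tube lying in the drawer, and the beakers, squeeze bottle and soap mold standing where they are.

Things in the scene. Friction and masses are not known exactly. Their poses are not given: they have to be found in the camera images.
- drawer: Open white ABS drawer, fixed. Origin: centre of its underside, on the work surface; x points away from the robot to the cabinet, z up. Inside 350 (x) by 700 mm (y); flat inner floor 10 mm above the origin, side walls' top 55 mm, front panel's top 60 mm, bar handle in front. The cabinet face and window sill begin 165 mm behind the origin (+x); sill top at 144 mm.
- tube: Loose grey square tube, ~100 g, closed end black: 200 mm long, 34 mm square, walls 3 mm, bore 195 mm deep. Origin: mid-length, on its underside; x along it to the open mouth, z up. The bore is slick: the paddle slides when the mouth dips more than 20 to 29 degrees (friction varies), and runs right out unless something, say the drawer floor 40 mm below the mouth, stops it; near level it stays put.
- tube_mid (a point): Centre of the tube: on its axis at mid-length, 17 mm above the underside.
- tube_mouth (a point): Centre of the tube's open mouth, on its axis.
- paddle: Loose wooden stirring paddle, 160 mm long, ~30 g, at first wholly inside the tube (15 to 34 mm behind the mouth), handle to the mouth. Handle 14 mm square, 105 mm long, then a blade 55 mm long, 22 wide, 10 thick, on the same axis. Origin: mid-length, on the handle's underside; x along it to the handle's end, z up. Weight centre 81 mm from the handle's end.
- handle_end (a point): Centre of the end face of the paddle's handle (80 mm along +x from the middle, 7 mm above the underside).
- blade_tip (a point): Centre of the end of the paddle's blade (80 mm along -x from the middle).
- spoon_rest: Loose round beige ceramic spoon rest on the drawer floor, 300 g: a dish 120 mm across outside and 108 mm inside, dish floor 5 mm thick, rim 18 mm high with a single gap about 44 mm wide that reaches down to the dish floor. Origin: centre of its underside; x points from the centre through the middle of the gap.
- beaker_a: Bystander: glass beaker, 66 mm across, 85 mm tall, loose. Origin: centre of its underside.
- beaker_b: Bystander: smaller glass beaker, 52 mm across, 65 mm tall, loose. Origin: centre of its underside.
- bottle: Bystander: closed white squeeze bottle, 52 mm across, 140 mm tall, loose. Origin: centre of its underside.
- mold: Bystander: grey silicone soap mold, an open tray 75 mm by 200 mm, 30 mm high, with three hollows, loose, heavy. Origin: centre of its underside.
Mind the look-alikes: they are no part of the job. Leave any blue look-alike of the spoon_rest alone. Of the things that look like the tube, the smaller one is meant.

How it is judged:
On the way, in this order (a step that is already met when the one before it is completed fails the run):
1. the paddle has slid to the mouth: its handle stands at least 15 mm out of the tube (x of handle_end in the frame of tube above 0.115 m), for 0.1 s.
2. the tube lies flat and still on the drawer floor, released, with the handle 15 to 155 mm out of the mouth and the blade still inside (x of handle_end in the frame of tube between 0.115 and 0.255 m and angle between tube's own x axis and vertical between 1.45 and 1.69 rad and z of tube_mid in the frame of drawer below 0.04 m and contact force between the fingers and tube below 0.05 N and linear speed of tube below 0.02 m/s and contact force between tube and drawer above 0.1 N), for 0.3 s.
3. the fingers grip the exposed handle while the blade is still inside the tube (contact force between the fingers and paddle above 0.5 N and x of blade_tip in the frame of tube below 0.095 m), for 0.1 s.
At the end, for the whole second after the job is handed in: The paddle lies still in the spoon rest, level within 3.5 degrees, not touching the drawer: blade tip inside the rim, handle end out of the gap (75 mm or more from the dish centre, within 40 mm of the gap line). Spoon rest flat and tube level (7 degrees) and still, both on the drawer floor (horizontal distance between blade_tip and spoon_rest below 0.056 m and x of handle_end in the frame of spoon_rest above 0.075 m and y of handle_end in the frame of spoon_rest between -0.04 and 0.04 m and angle between paddle's own x axis and vertical between 1.51 and 1.63 rad and contact force between paddle and spoon_rest above 0.05 N and contact force between paddle and drawer below 0.02 N and linear speed of each of paddle, tube below 0.02 m/s and angle between spoon_rest's own z axis and vertical below 0.05 rad and z of spoon_rest in the frame of drawer below 0.02 m and angle between tube's own x axis and vertical between 1.45 and 1.69 rad and z of tube_mid in the frame of drawer below 0.04 m and contact force between tube and drawer above 0.1 N).
It fails at once if the larger beaker is shifted more than 3 cm or tipped (distance of beaker_a from where it was at the start of the episode above 0.03 m or angle between beaker_a's own z axis and vertical above 0.35 rad).
It fails at once if the smaller beaker is shifted more than 3 cm or tipped (distance of beaker_b from where it was at the start of the episode above 0.03 m or angle between beaker_b's own z axis and vertical above 0.35 rad).
It fails at once if the squeeze bottle is shifted more than 3 cm or tipped (distance of bottle from where it was at the start of the episode above 0.03 m or angle between bottle's own z axis and vertical above 0.35 rad).
It fails at once if the soap mold is shifted more than 3 cm or tipped (distance of mold from where it was at the start of the episode above 0.03 m or angle between mold's own z axis and vertical above 0.35 rad).
It also fails if it takes over 54 s, if anything falls off the work surface, if the arm or the gripper's body presses on something with over 40 N, if the wrist force passes 120 N, or if a joint passes its speed limit or range.

## Robot

A 6-joint arm with a two-finger parallel gripper is mounted at the origin on the work surface. World frame = base frame: x ahead of the robot, y to its left, z up, the work surface at z = 0. Lengths are in m, angles in rad, forces in N, time in s.
With the tool pointing down it reaches from about 0.225 to 0.875 m from the base axis. Payload 3.4 kg.
Tool frame: the origin (TCP) lies at the very end of the fingers, on their centre line; the grasp point (between the pads) lies 19 mm behind it; x points along the fingers, y is the direction in which the jaws open and shut, and the axes are right-handed (so a half turn about x gives the same grasp; the last joint's range is limited). The gripper opens to 85 mm and grips with 20 to 120 N. Pads are 22 mm wide; open, the fingers measure 114 mm over their backs; the gripper's body (76 mm by 85 mm) begins 54 mm behind the grasp point. The pads swing forward as they close: fully open they stand 13 mm farther back than shut.
Start: joints at [-1.229, 0.276, 1.505, -0, 1.361, -0.121], TCP at [0.257, -0.515, 0.231] pointing down, gripper open.
Joint ranges: [-2.89, 2.89], [-0.75, 2.08], [0.22, 2.7], [-1.18, 4.32], [0.11, 2.71], [-2.7, 2.7]. Speed limits (rad/s): [2.57, 2.57, 3.14, 3.14, 3.14, 3.14].

## Interface

Orientations are given as a unit quaternion [w, x, y, z].
In Python, from rig import manip gives the robot as it stands. The module is installed in compiled form; this text tells all that it offers.
- The arm moves only by the tool play_rows, never from a script. Its argument "plan" is a list that holds one entry, the list of rows, each a list of 5 numbers: the closure, from 0 (fully open) to 1 (shut), then the shift along the tool's x, y, z in m, then the turn about the tool's x in degrees. A call has 1 to 12 rows; each row is the pose to reach, as a shift and turn from the pose measured when the call began, along the tool's axes at that moment; what a row does not reach only later rows make up. A row lasts 1/10 s, in which the tool goes at most 50 mm and 8.59 degrees, less where a joint would pass 70% of its speed; a pose out of reach is approached as far as the arm can. A call with a gripper value outside its range is refused whole. The fingers move at their own pace and stop on an object; "grip_force" is the grip in N (left out, the last holds). Time passes only in rows, so rows that repeat a pose let the fingers close. It gives the time, the measured TCP pose, the force and the opening at its end, in the units of the state.
- manip.get_state(): the state, without advancing time (a new reading comes with each control period).
- manip.get_image(name): name is "side" or "top" or "wrist"; returns (picture, depth): 384x512x3 uint8, red, green, blue; 384x512 float32, m along the optical axis (not along the pixel's ray), 0 where there is no reading.
- manip.camera_params(name): a dict with "intrinsics" (3x3 intrinsics, pixels), "dist_coeffs" ([k1, k2, p1, p2, k3] as OpenCV has them; the pictures are not rectified), "R" (3x3) and "t" (3): a world point X has camera coordinates R X + t; the wrist camera has in their place "mount" (4x4, takes a point from camera to tool coordinates, whose origin is the TCP and whose axes are the tool frame's). Camera axes: x right, y down, z forward; pixel columns grow to the right and rows downward; lengths in m; the calibration is good to about 2 mm. A picture is of the moment at which its call begins: read the wrist's pose just before it. camera_params takes no time and is no camera call.
- manip.sign_off(): hands the job in, once; it reports no verdict.
The state is a dict: "clock": time; "qpos": joint angles; "qd": joint speeds; "effort": joint torques, N m; "position": TCP position; "ee_rot": TCP orientation; "contact_force": force on the tool from outside, world axes, zero at the start; "moment": the same for the moment, N m; "width": finger opening in m.
Only numpy, scipy, OpenCV 4.12 (cv2) and the standard library are available. Lean on these libraries where they do the work, as an engineer would, in place of code of your own. Each camera call takes 0.05 s, during which the arm holds its last target.

## Working session

There is one attempt and no reset: what is moved stays moved. The work goes in short steps, Python scripts to look and compute and a tool call to move; the robot and the scene stay as the last step left them, time stands still between calls to the robot, and variables do not carry over. Pictures are saved under pics/ and viewed, and the job is handed in when it is done.

Besides the shell and the picture viewer there is one more tool, called after "Call:" in YAML: its name, and indented under it one key for each argument. play_rows: Moves the arm, as the interface text tells. Its arguments: {"type":"object","properties":{"plan":{"type":"array","items":{"type":"array","items":{"type":"array","items":{"type":"number"}}}},"grip_force":{"type":"number"}},"required":["plan"]}

```bash
ls; mkdir -p pics
python3 - <<'E'
from rig import manip
import cv2,numpy as np
s=manip.get_state(); print(s)
for n in ["side","top","wrist"]:
    p,d=manip.get_image(n); cv2.imwrite(f"pics/{n}0.png",p[:,:,::-1]); np.savez(f"pics/{n}0.npz",p=p,d=d)
    c=manip.camera_params(n); print(n,{k:np.round(np.array(v),4).tolist() for k,v in c.items()})
E
```

```text
pics
{'clock': 0.0, 'qpos': array([-1.22901831e+00,  2.76606416e-01,  1.50618451e+00, -1.44552914e-05,
        1.36070177e+00, -1.21007124e-01]), 'qd': array([-0.00049632, -0.00192563,  0.0009046 ,  0.00014647,  0.00108911,
       -0.00124721]), 'effort': array([ 9.14729071e-06, -4.16765249e+01, -2.45805269e+01,  5.46781155e-05,
        1.08846888e-02,  2.17872577e-05]), 'position': array([ 0.25650363, -0.51399699,  0.23041274]), 'ee_rot': array([-0.1614969 , -0.68818143, -0.16283116,  0.68833937]), 'contact_force': array([-0.01623277,  0.37498472,  0.03241551]), 'moment': array([-0.04239265,  0.00059552, -0.02112507]), 'width': 0.08561539640817956}
side {'intrinsics': [[401.6672, 0.0, 256.1957], [0.0, 401.6672, 189.5862], [0.0, 0.0, 1.0]], 'dist_coeffs': [-0.1368, 0.0, 0.0, 0.0, 0.0], 'R': [[-0.9265, -0.3762, 0.0066], [-0.2195, 0.5262, -0.8216], [0.3057, -0.7626, -0.5701]], 't': [0.4513, 0.1173, 1.3344]}
top {'intrinsics': [[497.2112, 0.0, 261.5609], [0.0, 497.2112, 187.0367], [0.0, 0.0, 1.0]], 'dist_coeffs': [0.0429, 0.0, 0.0, 0.0, 0.0], 'R': [[-0.0105, -0.9999, -0.0013], [-0.9805, 0.0106, -0.1964], [0.1964, -0.0007, -0.9805]], 't': [0.0345, 0.4692, 1.4829]}
wrist {'intrinsics': [[279.587, 0.0, 255.8188], [0.0, 279.587, 190.2467], [0.0, 0.0, 1.0]], 'dist_coeffs': [-0.0326, 0.0, 0.0, 0.0, 0.0], 'mount': [[-0.0006, -0.3268, 0.9451, -0.1433], [1.0, -0.0002, 0.0005, 0.0009], [0.0, 0.9451, 0.3268, -0.0845], [0.0, 0.0, 0.0, 1.0]]}
```

View pics/top0.png

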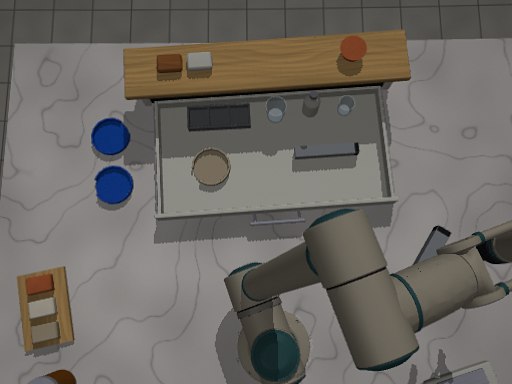

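View pics/side0.png

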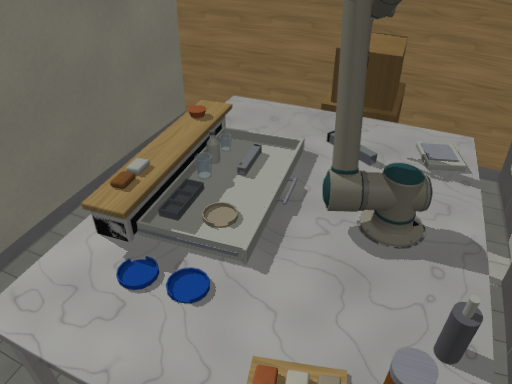

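View pics/wrist0.png

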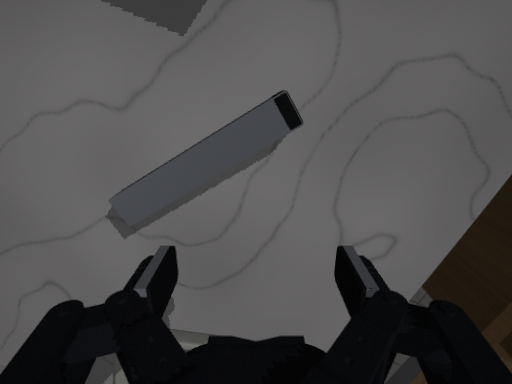

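The top image shows the tube in the drawer at (326,150), with its black end at (357,149) and mouth at (295,152). A grey look-alike lies on the table at (432,245), and fills most of the wrist view. The spoon rest is beige at (211,167), with blue look-alikes at (111,137) and (114,185). Next I'll measure them.

```bash
cat > h.py <<'E'
from rig import manip
import cv2,numpy as np
from scipy.spatial.transform import Rotation as Ro
def q2R(q): return Ro.from_quat([q[1],q[2],q[3],q[0]]).as_matrix()
def cam(n,s=None):
    c=manip.camera_params(n);K=np.array(c['intrinsics']);D=np.array(c['dist_coeffs'])
    if n=='wrist':
        s=s or manip.get_state();M=np.array(c['mount']);T=np.eye(4);T[:3,:3]=q2R(s['ee_rot']);T[:3,3]=s['position']
        W=T@M;R=W[:3,:3].T;t=-R@W[:3,3]
    else: R=np.array(c['R']);t=np.array(c['t'])
    return K,D,R,t
def rays(C,px):
    K,D,R,t=C
    u=cv2.undistortPoints(np.array(px,float).reshape(-1,1,2),K,D)[:,0]
    d=np.c_[u,np.ones(len(u))]@R
    return -R.T@t,d
def plane(C,px,z):
    o,d=rays(C,px);return o+d*((z-o[2])/d[:,2])[:,None]
def depthpts(C,px,dep):
    o,d=rays(C,px);return o+d*np.array(dep).reshape(-1,1)
def cloud(C,dep):
    h,w=dep.shape;v,u=np.mgrid[:h,:w]
    P=depthpts(C,np.c_[u.ravel(),v.ravel()],dep.ravel()).reshape(h,w,3);P[dep==0]=np.nan;return P
def proj(C,X):
    K,D,R,t=C
    return cv2.projectPoints(np.array(X,float).reshape(-1,1,3),cv2.Rodrigues(R)[0],t,K,D)[0][:,0]
def tri(C1,p1,C2,p2):
    o1,d1=rays(C1,[p1]);o2,d2=rays(C2,[p2]);d1=d1[0];d2=d2[0]
    A=np.c_[d1,-d2];k=np.linalg.lstsq(A,o2-o1,rcond=None)[0]
    a=o1+k[0]*d1;b=o2+k[1]*d2;return (a+b)/2,np.linalg.norm(a-b)
def snap(n,tag):
    s=manip.get_state();p,d=manip.get_image(n);cv2.imwrite(f'pics/{tag}.png',p[:,:,::-1]);np.savez(f'pics/{tag}.npz',p=p,d=d)
    return s,p,d
E
python3 - <<'E'
from h import *
a=np.load('pics/top0.npz');b=np.load('pics/side0.npz')
C=cam('top');S=cam('side')
P=cloud(C,a['d']);Q=cloud(S,b['d'])
for u,v in [(326,152),(326,146),(356,149),(300,152),(326,170),(211,167),(193,167),(211,150),(432,240),(276,110),(312,100),(346,103),(219,117),(270,180),(300,222)]: print((u,v),P[v,u].round(4))
for u,v in [(250,158),(220,215),(257,200),(182,198)]: print('s',(u,v),Q[v,u].round(4))
t=a['p'][75:225,145:400];s=b['p'][105:255,130:320]
cv2.imwrite('pics/topc.png',cv2.resize(t[:,:,::-1],None,fx=3,fy=3,interpolation=2));cv2.imwrite('pics/sidec.png',cv2.resize(s[:,:,::-1],None,fx=4,fy=4,interpolation=2))
E
```

```text
(326, 152) [ 0.5796 -0.1729  0.0433]
(326, 146) [ 0.5998 -0.1739  0.0408]
(356, 149) [ 0.5871 -0.266   0.0473]
(300, 152) [ 0.5801 -0.0916  0.0451]
(326, 170) [ 0.5299 -0.1754  0.0095]
(211, 167) [0.5433 0.1893 0.0107]
(193, 167) [0.5396 0.2439 0.0284]
(211, 150) [0.5988 0.1897 0.0122]
(432, 240) [ 0.3026 -0.4802  0.0432]
(276, 110) [ 0.7305 -0.02    0.0128]
(312, 100) [ 0.7234 -0.1263  0.1159]
(346, 103) [ 0.7497 -0.2466  0.0177]
(219, 117) [0.7083 0.1646 0.0141]
(270, 180) [0.4995 0.0026 0.0088]
(300, 222) [ 0.3621 -0.087   0.0317]
s (250, 158) [ 0.5763 -0.1531  0.0442]
s (220, 215) [0.5426 0.1875 0.0138]
s (257, 200) [0.4618 0.055  0.0096]
s (182, 198) [0.7094 0.1553 0.0163]
```

View pics/topc.png

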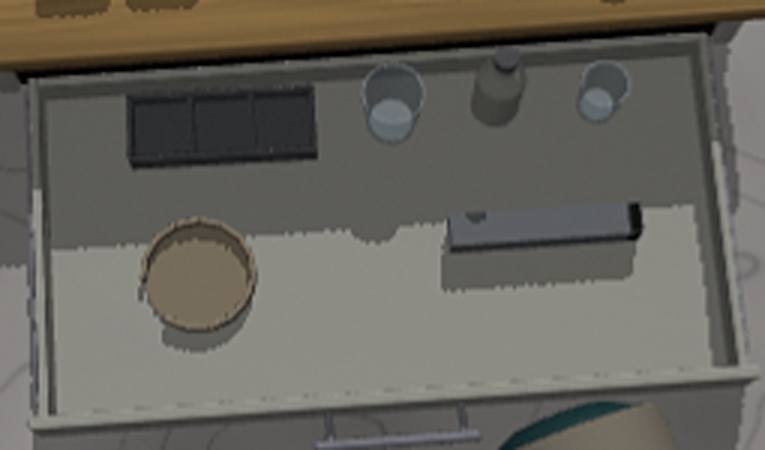

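View pics/sidec.png

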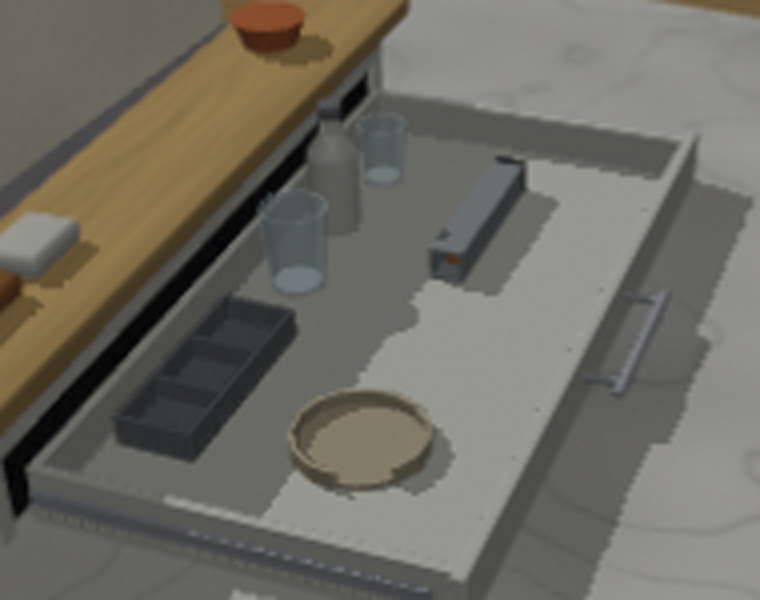

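Run:
```python
from h import *
s=manip.get_state();R=q2R(s['ee_rot']);print(R.round(3))
a=np.load('pics/top0.npz');b=np.load('pics/side0.npz')
for n,f in(('top',a),('side',b)):
    C=cam(n);P=cloud(C,f['d'])
    z=P[...,2];x=P[...,0];y=P[...,1]
    m=(z>.036)&(z<.052)&(x>.5)&(x<.66)&(y>-.3)&(y<-.04)
    xy=P[m][:,:2].astype(np.float32);r=cv2.minAreaRect(xy);print(n,len(xy),r,cv2.boxPoints(r).round(3).tolist(),z[m].mean())
    m=(z>.022)&(z<.034)&(x>.46)&(x<.63)&(y>.1)&(y<.28)
    q=P[m][:,:2];A=np.c_[2*q,np.ones(len(q))];k=np.linalg.lstsq(A,(q**2).sum(1),rcond=None)[0];r=np.sqrt(k[2]+k[0]**2+k[1]**2)
    print(' rest',len(q),k[:2],r)
    ang=np.degrees(np.arctan2(q[:,1]-k[1],q[:,0]-k[0]));print(np.histogram(ang,np.arange(-180,181,15))[0])
    # drawer walls
    m=(z>.05)&(z<.07)&(x>.35)&(x<.75)
    w=P[m];print(' walls y',np.percentile(w[:,1],[0.5,3,97,99.5]),'front x', np.percentile(w[np.abs(w[:,1])<.2][:,0],[2,20,50]))
    # look-alike
    m=(z>.03)&(z<.06)&(x>.2)&(x<.36)&(y<-.38)&(y>-.6)
    if m.sum()>50: print('alike',cv2.minAreaRect(P[m][:,:2].astype(np.float32)))
```

```text
[[-0.     0.446 -0.895]
 [ 0.001 -0.895 -0.446]
 [-1.    -0.001 -0.   ]]
top 710 ((0.5888150930404663, -0.1751655638217926), (0.03865484520792961, 0.20139695703983307), 3.27787709236145) [[0.5640000104904175, -0.07599999755620956], [0.574999988079071, -0.2770000100135803], [0.6140000224113464, -0.2750000059604645], [0.6019999980926514, -0.07400000095367432]] 0.043046799104467036
 rest 193 [0.5421648  0.18888905] 0.05659847414362619
[10 11 11 10  8 10  8  8  7  9  6 10 11  9  9  8  8 10  4  0  0  4 10 12]
 walls y [-0.37709561 -0.36426834  0.35681291  0.3617502 ] front x [0.38777386 0.39628933 0.40481259]
alike ((0.2810424566268921, -0.4841359257698059), (0.044542960822582245, 0.13453689217567444), 56.802024841308594)
side 238 ((0.5869189500808716, -0.17582368850708008), (0.03664098680019379, 0.20837688446044922), 3.6086411476135254) [[0.5619999766349792, -0.0729999989271164], [0.574999988079071, -0.2809999883174896], [0.6119999885559082, -0.27900001406669617], [0.5989999771118164, -0.07100000232458115]] 0.042788324426636846
 rest 151 [0.54149729 0.19057266] 0.05770621295301838
[ 5  5  6  6  8  7 10  9  8  9  6  7  5  7  4 10  7  8  3  0  0  5  7  9]
 walls y [-1.86207949 -1.84291857  0.36101532  0.36738956] front x [0.38583886 0.39387105 0.40439601]
```

The top and side views agree on the tube: centre (0.588,-0.1755), 200x37 mm, top at z=0.043. The spoon rest is at (0.542,0.189), with its gap at about 120° from +x. I'm moving above the tube's closed end for a close look.

Call:
play_rows:
  plan:
    - [[0, 0.07, -0.089, -0.419, -66.8], [0, 0.07, -0.089, -0.419, -66.8], [0, 0.07, -0.089, -0.419, -66.8], [0, 0.07, -0.089, -0.419, -66.8], [0, 0.07, -0.089, -0.419, -66.8], [0, 0.07, -0.089, -0.419, -66.8], [0, 0.07, -0.089, -0.419, -66.8], [0, 0.07, -0.089, -0.419, -66.8], [0, 0.07, -0.089, -0.419, -66.8], [0, 0.07, -0.089, -0.419, -66.8], [0, 0.07, -0.089, -0.419, -66.8], [0, 0.07, -0.089, -0.419, -66.8]]
  grip_force: 20

```text
clock: 1.35
position: [0.5909, -0.248, 0.1607]
ee_rot: [0.513, 0.485, 0.515, -0.486]
contact_force: [-0.1, -0.2, -0.2]
width: 0.0852
```

Run:
```python
from h import *
s,p,d=snap('wrist','w1');print(s['position'],s['clock']);C=cam('wrist',s);P=cloud(C,d);print(q2R(s['ee_rot']).round(3))
z=P[...,2];x=P[...,0];y=P[...,1]
m=(z>.038)&(z<.05)&(x>.5)&(x<.66)&(y>-.3)&(y<-.04)
r=cv2.minAreaRect(P[m][:,:2].astype(np.float32));print(r,cv2.boxPoints(r).round(4).tolist(),np.median(z[m]))
m=(x>.5)&(x<.55)&(y>-.3)&(y<-.1);print('floor',np.nanmedian(z[m]))
```

```text
[ 0.59091175 -0.24798184  0.16074996] 1.35
[[-0.001  0.998  0.057]
 [ 0.001  0.057 -0.998]
 [-1.    -0.001 -0.001]]
((0.5921573042869568, -0.18399861454963684), (0.03438982740044594, 0.1850029081106186), 3.2887980937957764) [[0.5697000026702881, -0.09260000288486481], [0.580299973487854, -0.27730000019073486], [0.6146000027656555, -0.2754000127315521], [0.6039999723434448, -0.09070000052452087]] 0.0447125312861652
floor 0.18384899083228712
```

View pics/w1.png

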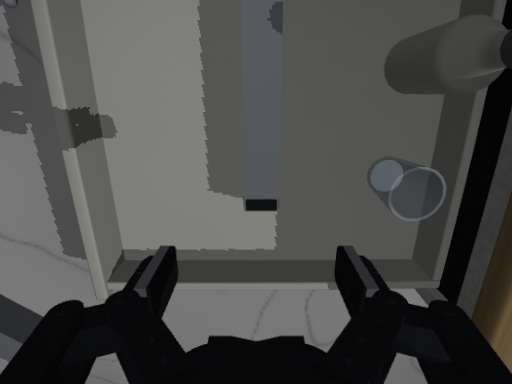

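The close crop shows the drawer tube in grey, with its black closed end at (261,205). It measures 34 mm wide, so it is the right one. I'm descending and partly closing.

Call:
play_rows:
  plan:
    - [[0, 0.05, 0.003, 0, 0], [0, 0.1, 0.003, 0, 0], [0, 0.13, 0.003, 0, 0], [0.2, 0.146, 0.003, 0, 0], [0.4, 0.146, 0.003, 0, 0], [0.55, 0.146, 0.003, 0, 0], [0.55, 0.146, 0.003, 0, 0], [0.55, 0.146, 0.003, 0, 0], [0.55, 0.146, 0.003, 0, 0]]
  grip_force: 20

```text
clock: 2.3
position: [0.5943, -0.2484, 0.0163]
ee_rot: [0.514, 0.486, 0.514, -0.485]
contact_force: [-0.5, 1.0, -0.2]
width: 0.0382
```

Call:
play_rows:
  plan:
    - [[0.55, 0.005, 0, 0, 0], [0.6, 0.005, 0, 0, 0], [0.62, 0.005, 0, 0, 0], [0.62, 0.005, 0, 0, 0], [0.62, 0.005, 0, 0, 0]]
  grip_force: 20

```text
clock: 2.8
position: [0.5944, -0.2484, 0.0113]
ee_rot: [0.514, 0.486, 0.514, -0.485]
contact_force: [0.6, -0.2, 0.3]
width: 0.0336
```

Run:
```python
from h import *
s=manip.get_state();print(s['position'],s['width'],s['contact_force'],s['moment'])
```

```text
[ 0.59439506 -0.24837352  0.01131621] 0.03355531536643225 [ 0.63371565 -0.20463726  0.34524621] [-0.00415539 -0.10185668 -0.02798482]
```

Call:
play_rows:
  plan:
    - [[0.62, -0.006, 0, 0, 0], [0.62, -0.012, 0, 0, 0], [0.62, -0.018, 0, 0, 0], [0.62, -0.024, 0, 0, 0], [0.62, -0.03, 0, -0.002, 0], [0.62, -0.036, 0, -0.003, 0], [0.62, -0.04, 0, -0.004, 0]]

```text
clock: 3.5
position: [0.5943, -0.2443, 0.0521]
ee_rot: [0.515, 0.486, 0.513, -0.485]
contact_force: [-0.2, -0.3, -1.5]
width: 0.0335
```

Run:
```python
from h import *
s,p,d=snap('side','s2');print(s['position'],s['width'],s['contact_force'],s['moment'])
cv2.imwrite('pics/s2c.png',cv2.resize(p[90:220,150:350,::-1],None,fx=4,fy=4,interpolation=2))
s,p,d=snap('wrist','w2')
```

```text
[ 0.59430845 -0.24434131  0.05211959] 0.033506308819029426 [-0.15722704 -0.31836927 -1.54889901] [-0.13946624  0.01168048 -0.01431287]
```

View pics/s2c.png

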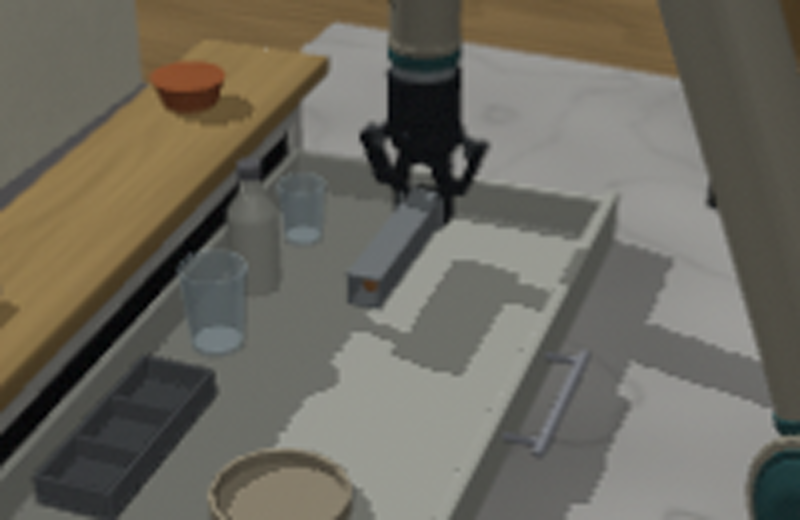

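View pics/w2.png

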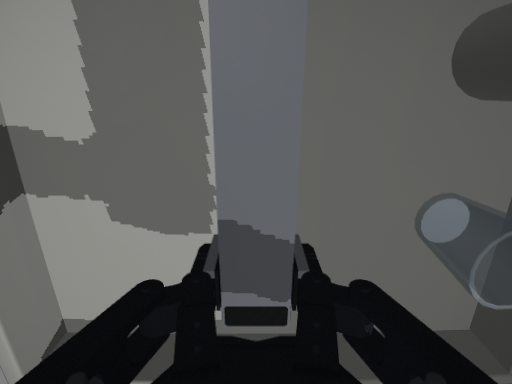

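The tube came up almost level with no pivoting, because even this light grip holds it. I'll measure the tilt, then ease the fingers.

```bash
cat >> h.py <<'E'
def tilt(tag='w',s=None,d=None):
    if d is None: s,p,d=snap('wrist',tag)
    P=cloud(cam('wrist',s),d);R=q2R(s['ee_rot']);L=(P-s['position'])@R
    # top face strip: |tool y|<8mm ; along -z tool
    m=(np.abs(L[...,1])<.008)&(L[...,2]<.02)&(L[...,2]>-.2)&(L[...,0]<.2)&np.isfinite(L[...,0])
    a=-L[m][:,2];x=L[m][:,0];z=P[m][:,2]
    k=np.polyfit(a,z,1)
    for i in range(4):
        r=np.abs(z-np.polyval(k,a));g=r<max(.004,np.median(r)*1.5);k=np.polyfit(a[g],z[g],1)
    print('pos',s['position'].round(4),'w',round(s['width'],4),'F',s['contact_force'].round(2),'M',s['moment'].round(3),'t',s['clock'])
    print('tilt deg',round(-np.degrees(np.arctan(k[0])),2),'top z at grip',k[1].round(4),'range',a[g].min().round(3),a[g].max().round(3),g.sum(),len(a))
E
python3 - <<'E'
from h import *
tilt('w3')
E
```

```text
pos [ 0.5945 -0.2444  0.0522] w 0.0339 F [-0.19 -0.04 -1.47] M [-0.093 -0.038  0.01 ] t 3.6
tilt deg 0.17 top z at grip 0.0857 range -0.02 0.115 12550 15049
```

Call:
play_rows:
  plan:
    - [[0.612, 0, 0, 0, 0], [0.608, 0, 0, 0, 0], [0.606, 0, 0, 0, 0], [0.604, 0, 0, 0, 0]]

```text
clock: 4.05
position: [0.5942, -0.2443, 0.0515]
ee_rot: [0.514, 0.486, 0.514, -0.485]
contact_force: [0.5, 0.2, -1.7]
width: 0.0341
```

Run:
```python
from h import *
tilt('w4')
```

```text
pos [ 0.5942 -0.2443  0.0515] w 0.0341 F [ 0.47  0.23 -1.67] M [-0.101  0.058  0.061] t 4.05
tilt deg 0.15 top z at grip 0.0849 range -0.02 0.115 12558 15050
```

Call:
play_rows:
  plan:
    - [[0.602, 0, 0, 0, 0], [0.6, 0, 0, 0, 0], [0.599, 0, 0, 0, 0]]

```text
clock: 4.4
position: [0.5944, -0.2444, 0.0517]
ee_rot: [0.515, 0.486, 0.513, -0.485]
contact_force: [-0.8, 0.0, 0.3]
width: 0.0344
```

Run:
```python
from h import *
tilt('w5')
```

```text
pos [ 0.5944 -0.2444  0.0517] w 0.0344 F [-0.81  0.01  0.29] M [ 0.023 -0.028 -0.017] t 4.4
tilt deg 0.05 top z at grip 0.0447 range -0.02 0.126 8003 10492
```

It dropped flat back onto the floor, 35 mm and still level, at c≈0.60. Gripping the tube across the full pad resists pivoting too much. I'll regrip only a small patch at the top edge of the closed end, so the tube can pivot about it. First I'll check where it lies.

Call:
play_rows:
  plan:
    - [[0.5, 0, 0, 0.013, 0], [0.5, 0, 0, 0.027, 0], [0.5, 0, 0, 0.027, 0]]

```text
clock: 4.75
position: [0.5965, -0.2744, 0.0519]
ee_rot: [0.515, 0.486, 0.512, -0.486]
contact_force: [-0.3, -0.4, -0.2]
width: 0.0428
```

```bash
cat >> h.py <<'E'
def tuberect(tag):
    s,p,d=snap('wrist',tag);P=cloud(cam('wrist',s),d);z=P[...,2];x=P[...,0];y=P[...,1]
    m=(z>.039)&(z<.05)&(x>.5)&(x<.66)&(y>-.31)&(y<-.0)
    R=q2R(s['ee_rot']);L=(P-s['position'])@R
    m&=(np.abs(L[...,1])<.03)
    n,l,st,c=cv2.connectedComponentsWithStats(m.astype(np.uint8));i=1+st[1:,4].argmax();m=l==i
    r=cv2.minAreaRect(P[m][:,:2].astype(np.float32));print(s['position'].round(4),s['clock'],r,cv2.boxPoints(r).round(4).tolist(),np.median(z[m]))
E
python3 - <<'E'
from h import *
tuberect('w6')
E
```

```text
[ 0.5965 -0.2744  0.0519] 4.75 ((0.5930936336517334, -0.21505266427993774), (0.03496899455785751, 0.13262668251991272), 2.9324636459350586) [[0.5722000002861023, -0.14970000088214874], [0.5789999961853027, -0.28220000863075256], [0.6139000058174133, -0.28040000796318054], [0.607200026512146, -0.14790000021457672]] 0.04472156892535398
```

View pics/w6.png

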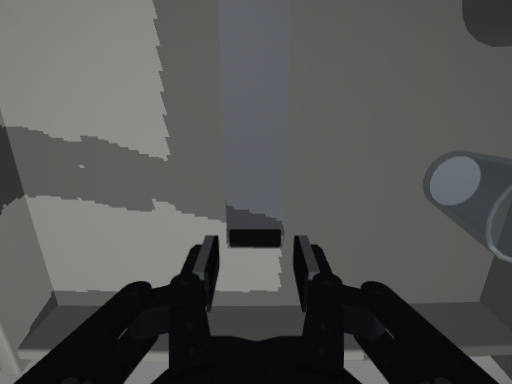

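Run:
```python
from h import *
s=manip.get_state();C=cam('wrist',s)
print(plane(C,[(256,230),(256,246),(229,246),(281,246)],.0443).round(4))
# pad tip positions from depth
d=np.load('pics/w6.npz')['d'];P=cloud(C,d);L=(P-s['position'])@q2R(s['ee_rot'])
for u,v in [(208,240),(213,240),(212,262),(205,300),(302,240),(300,250),(305,285)]: print(u,v,L[v,u].round(4))
```

```text
[[ 0.5964 -0.267   0.0443]
 [ 0.597  -0.2779  0.0443]
 [ 0.5804 -0.2788  0.0443]
 [ 0.6123 -0.2771  0.0443]]
208 240 [-0.0118 -0.0249 -0.0101]
213 240 [-0.0121 -0.0222 -0.0102]
212 262 [-0.0257 -0.021  -0.0056]
205 300 [-0.0415 -0.0223  0.0039]
302 240 [-0.0123  0.0249 -0.0103]
300 250 [-0.0217  0.0225 -0.0099]
305 285 [-0.0395  0.0225 -0.0027]
```

Call:
play_rows:
  plan:
    - [[0.5, 0.013, 0, 0, 0], [0.5, 0.026, 0, 0, 0], [0.57, 0.026, 0, 0, 0], [0.62, 0.026, 0, 0, 0], [0.62, 0.026, 0, 0, 0], [0.62, 0.026, 0, 0, 0], [0.62, 0.018, 0, 0, 0], [0.62, 0.01, 0, 0, 0], [0.62, 0.002, 0, 0, 0], [0.62, -0.006, 0, 0, 0], [0.62, -0.014, 0, 0, 0], [0.62, -0.014, 0, 0, 0]]
  grip_force: 20

```text
clock: 6.0
position: [0.597, -0.2737, 0.0676]
ee_rot: [0.516, 0.487, 0.511, -0.486]
contact_force: [0.1, -0.9, -1.3]
width: 0.0333
```

Run:
```python
from h import *
tilt('w7')
```

```text
pos [ 0.597  -0.2737  0.0676] w 0.0333 F [ 0.08 -0.93 -1.27] M [-0.048 -0.031  0.03 ] t 6.0
tilt deg 0.65 top z at grip 0.0892 range -0.009 0.118 10238 12729
```

View pics/w7.png

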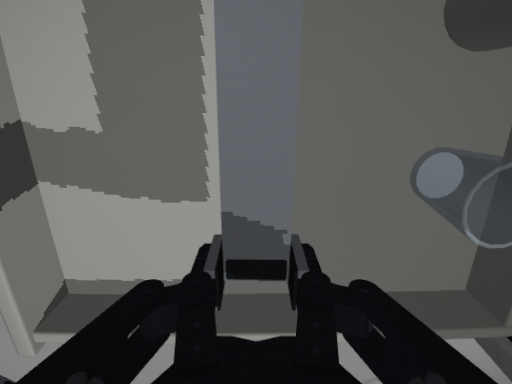

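Call:
play_rows:
  plan:
    - [[0.616, 0.012, 0, 0, 0], [0.612, 0.015, 0, 0, 0], [0.61, 0.015, 0, 0, 0], [0.608, 0.015, 0, 0, 0], [0.606, 0.015, 0, 0, 0], [0.606, 0.015, 0, 0, 0]]

```text
clock: 6.65
position: [0.5968, -0.2735, 0.0519]
ee_rot: [0.515, 0.487, 0.512, -0.486]
contact_force: [-0.4, 0.2, -0.8]
width: 0.0336
```

Run:
```python
from h import *
tilt('w8')
```

```text
pos [ 0.5968 -0.2735  0.0519] w 0.0336 F [-0.44  0.15 -0.82] M [-0.139 -0.037  0.026] t 6.65
tilt deg 0.79 top z at grip 0.0735 range -0.009 0.118 10230 12721
```

Call:
play_rows:
  plan:
    - [[0.604, 0, 0, 0, 0], [0.603, 0, 0, 0, 0], [0.602, 0, 0, 0, 0], [0.602, 0, 0, 0, 0]]

```text
clock: 7.1
position: [0.5968, -0.2736, 0.0521]
ee_rot: [0.515, 0.487, 0.512, -0.486]
contact_force: [0.1, -0.9, -0.7]
width: 0.0344
```

Run:
```python
from h import *
tilt('w9')
```

```text
pos [ 0.5968 -0.2736  0.0521] w 0.0344 F [ 0.12 -0.87 -0.7 ] M [-0.028 -0.034 -0.039] t 7.1
tilt deg 7.21 top z at grip 0.0681 range -0.01 0.124 9147 11640
```

It pivots now: 7.2° with the mouth on the floor. I'll raise the closed end further with this light grip.

Call:
play_rows:
  plan:
    - [[0.603, -0.008, 0, -0.001, 0], [0.603, -0.016, 0, -0.002, 0], [0.603, -0.024, 0, -0.004, 0], [0.603, -0.032, 0, -0.006, 0], [0.603, -0.04, 0, -0.009, 0], [0.603, -0.04, 0, -0.009, 0]]

```text
clock: 7.75
position: [0.597, -0.2645, 0.0939]
ee_rot: [0.516, 0.487, 0.511, -0.485]
contact_force: [0.7, -0.2, 0.7]
width: 0.0342
```

Run:
```python
from h import *
tilt('w10')
```

```text
pos [ 0.597  -0.2645  0.0939] w 0.0342 F [ 0.67 -0.2   0.7 ] M [-0.008 -0.039  0.023] t 7.75
tilt deg 52.19 top z at grip 0.187 range 0.008 0.134 4852 8109
```

Run:
```python
from h import *
s,p,d=snap('side','s3');print(s['clock'])
cv2.imwrite('pics/s3c.png',cv2.resize(p[90:220,150:350,::-1],None,fx=4,fy=4,interpolation=2))
```

```text
7.8
```

View pics/s3c.png

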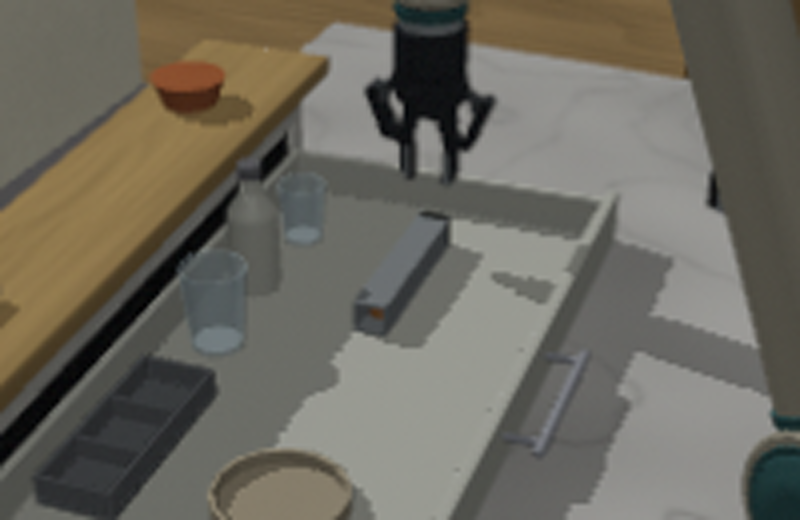

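View pics/w10.png

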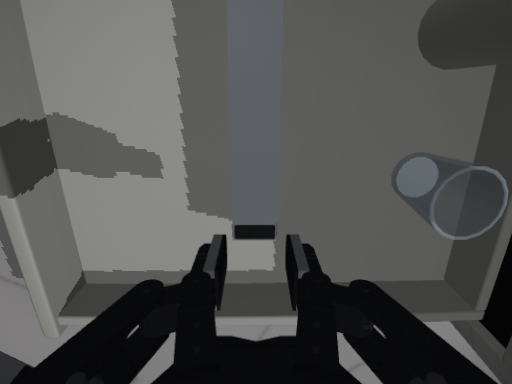

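The side view shows the tube flat on the floor at (375,275) in the crop, with the orange handle end still inside. It slipped out of the light grip. I'll do it in ratchet steps instead: grip a bit deeper, lift while firm, ease to c≈0.602 so it droops, firm up, repeat.

Run:
```python
from h import *
s=manip.get_state();C=cam('wrist',s);print(s['position'])
print(plane(C,[(255,225),(255,240),(234,240),(276,240),(231,150),(280,150)],.0443).round(4))
```

```text
[ 0.59626011 -0.26439051  0.0924372 ]
[[ 0.597  -0.2751  0.0443]
 [ 0.5977 -0.288   0.0443]
 [ 0.5815 -0.2888  0.0443]
 [ 0.6139 -0.2871  0.0443]
 [ 0.5774 -0.2188  0.0443]
 [ 0.6111 -0.217   0.0443]]
```

Call:
play_rows:
  plan:
    - [[0.45, 0.02, 0.001, 0.018, 0], [0.45, 0.05, 0.001, 0.018, 0], [0.5, 0.074, 0.001, 0.018, 0], [0.57, 0.074, 0.001, 0.018, 0], [0.63, 0.074, 0.001, 0.018, 0], [0.63, 0.074, 0.001, 0.018, 0], [0.63, 0.06, 0.001, 0.018, 0], [0.63, 0.045, 0.001, 0.018, 0], [0.62, 0.032, 0.001, 0.018, 0], [0.612, 0.032, 0.001, 0.018, 0], [0.606, 0.032, 0.001, 0.018, 0], [0.604, 0.032, 0.001, 0.018, 0]]
  grip_force: 20

```text
clock: 9.05
position: [0.5979, -0.2821, 0.0602]
ee_rot: [0.515, 0.487, 0.512, -0.486]
contact_force: [0.4, 0.1, -1.1]
width: 0.0338
```

Run:
```python
from h import *
tilt('w11')
```

```text
pos [ 0.5979 -0.2821  0.0602] w 0.0338 F [ 0.39  0.11 -1.12] M [-0.044 -0.025  0.052] t 9.05
tilt deg 4.1 top z at grip 0.0896 range -0.007 0.118 10811 13299
```

View pics/w11.png

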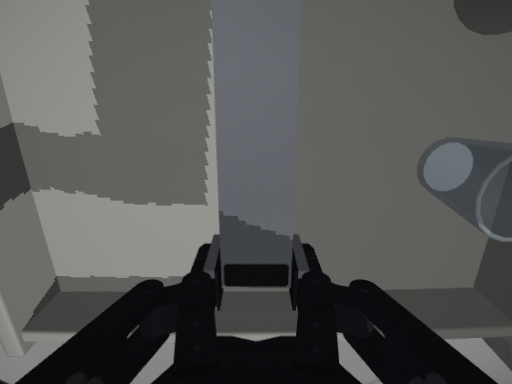

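Call:
play_rows:
  plan:
    - [[0.6035, 0, 0, 0, 0], [0.6035, 0, 0, 0, 0], [0.6035, 0, 0, 0, 0]]

```text
clock: 9.4
position: [0.5977, -0.2819, 0.0595]
ee_rot: [0.515, 0.487, 0.512, -0.486]
contact_force: [-0.2, 0.2, -1.1]
width: 0.0339
```

Run:
```python
from h import *
tilt('w12')
```

```text
pos [ 0.5977 -0.2819  0.0595] w 0.0339 F [-0.23  0.25 -1.1 ] M [-0.005  0.061  0.028] t 9.4
tilt deg 13.37 top z at grip 0.0887 range -0.005 0.124 9826 12316
```

At c=0.6035 it pivots to 13.4° without slipping down. Next cycle.

Call:
play_rows:
  plan:
    - [[0.62, 0, 0, 0, 0], [0.62, -0.015, 0, 0, 0], [0.62, -0.03, 0, 0, 0], [0.62, -0.045, 0, 0, 0], [0.61, -0.045, 0, 0, 0], [0.605, -0.045, 0, 0, 0], [0.6035, -0.045, 0, 0, 0], [0.6035, -0.045, 0, 0, 0], [0.6035, -0.045, 0, 0, 0]]

```text
clock: 10.35
position: [0.5971, -0.2815, 0.1037]
ee_rot: [0.514, 0.486, 0.513, -0.486]
contact_force: [-0.0, 0.6, -1.9]
width: 0.034
```

Run:
```python
from h import *
tilt('w13')
```

```text
pos [ 0.5971 -0.2815  0.1037] w 0.034 F [-0.02  0.65 -1.92] M [-0.103  0.033  0.016] t 10.35
tilt deg 27.77 top z at grip 0.1332 range -0.004 0.136 8600 11098
```

View pics/w13.png

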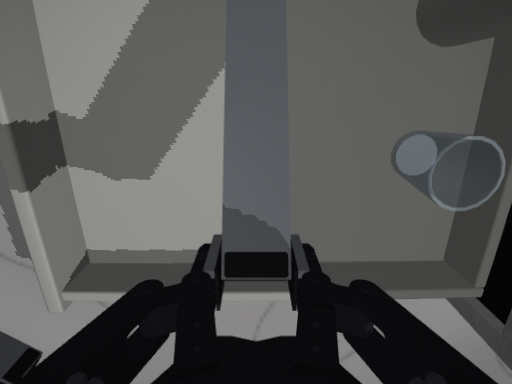

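Call:
play_rows:
  plan:
    - [[0.62, 0, 0, 0, 0], [0.64, -0.01, 0, 0, 0], [0.64, -0.02, 0, 0, 0], [0.64, -0.02, 0, 0, 0], [0.64, -0.02, 0, 0, 0]]

```text
clock: 10.9
position: [0.5976, -0.2818, 0.1248]
ee_rot: [0.515, 0.487, 0.512, -0.486]
contact_force: [-0.5, 0.2, -0.7]
width: 0.0336
```

Run:
```python
from h import *
tilt('w14')
s,p,d=snap('side','s4')
cv2.imwrite('pics/s4c.png',cv2.resize(p[90:220,150:350,::-1],None,fx=4,fy=4,interpolation=2))
```

```text
pos [ 0.5976 -0.2818  0.1248] w 0.0336 F [-0.46  0.2  -0.71] M [-0.162  0.024 -0.003] t 10.9
tilt deg 27.88 top z at grip 0.1542 range -0.002 0.135 8532 11027
```

View pics/s4c.png

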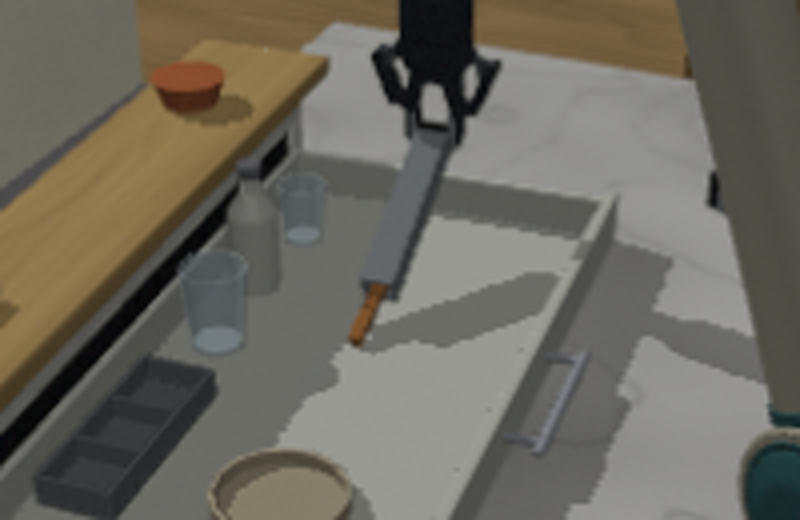

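The side view shows the tube tilted 28°, with the orange handle about 50 mm out and its end on the floor at (357,340) in the crop. I'll lower the closed end along an arc back toward −y, so the handle isn't pushed in again.

Call:
play_rows:
  plan:
    - [[0.612, 0, 0, 0.002, 0], [0.606, 0.01, 0, 0.008, 0], [0.606, 0.02, 0, 0.012, 0], [0.606, 0.03, 0, 0.016, 0], [0.606, 0.04, 0, 0.02, 0], [0.606, 0.05, 0, 0.023, 0], [0.606, 0.06, 0, 0.026, 0], [0.606, 0.07, 0, 0.028, 0], [0.606, 0.08, 0, 0.03, 0], [0.606, 0.09, 0, 0.031, 0], [0.606, 0.096, 0, 0.032, 0], [0.606, 0.1, 0, 0.033, 0]]

```text
clock: 12.2
position: [0.5987, -0.3138, 0.023]
ee_rot: [0.514, 0.487, 0.513, -0.486]
contact_force: [0.9, 1.2, 1.4]
width: 0.0339
```

Run:
```python
from h import *
tilt('w15')
s,p,d=snap('side','s5')
cv2.imwrite('pics/s5c.png',cv2.resize(p[90:220,150:350,::-1],None,fx=4,fy=4,interpolation=2))
```

```text
pos [ 0.5987 -0.3138  0.023 ] w 0.0339 F [0.91 1.25 1.41] M [0.298 0.035 0.023] t 12.2
tilt deg 2.04 top z at grip 0.0513 range -0.007 0.117 10805 13293
```

View pics/s5c.png

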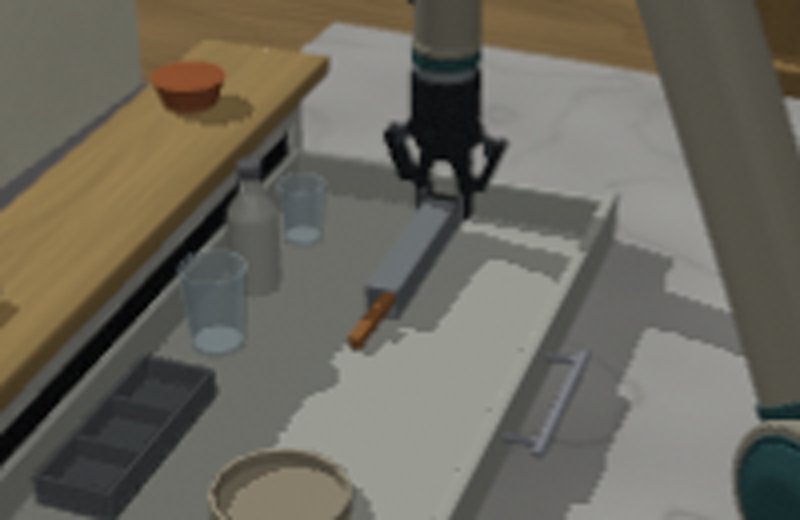

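View pics/w15.png

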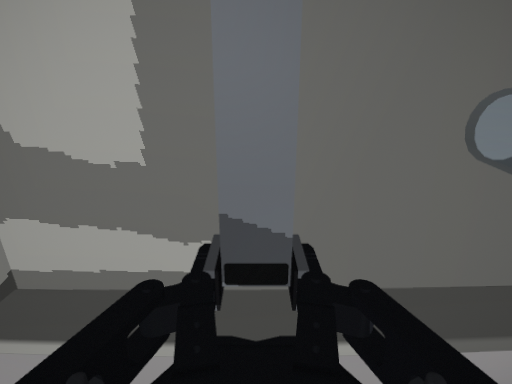

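The handle stays out by about 50 mm and the tube is almost flat at 2°. I'll lower the last bit, let go, rise and move over the handle.

Call:
play_rows:
  plan:
    - [[0.606, 0.004, 0, 0, 0], [0.6, 0.004, 0, 0, 0], [0.55, 0.004, 0, 0, 0], [0.45, 0.004, 0, 0, 0], [0.3, -0.02, 0, 0, 0], [0.2, -0.06, 0, 0, 0], [0.2, -0.1, 0, -0.03, 0], [0.2, -0.13, 0, -0.07, 0], [0.2, -0.13, 0, -0.12, 0], [0.2, -0.13, 0, -0.17, 0], [0.2, -0.13, 0, -0.2, 0], [0.2, -0.13, 0, -0.22, 0]]

```text
clock: 13.5
position: [0.586, -0.0916, 0.154]
ee_rot: [0.514, 0.486, 0.514, -0.485]
contact_force: [0.9, -0.6, -0.0]
width: 0.068
```

Run:
```python
from h import *
s,p,d=snap('wrist','w16');print(s['position'],s['clock'])
C=cam('wrist',s);P=cloud(C,d);h=cv2.cvtColor(p,cv2.COLOR_RGB2HSV)
m=((h[...,0]<20)&(h[...,1]>110)&(P[...,2]<.06)).astype(np.uint8)
m=cv2.morphologyEx(m,cv2.MORPH_OPEN,np.ones((3,3)));n,l,st,c=cv2.connectedComponentsWithStats(m);print(st,c)
i=1+st[1:,4].argmax();k=l==i;r=cv2.minAreaRect(P[k][:,:2].astype(np.float32));print(r,cv2.boxPoints(r).round(4).tolist(),np.percentile(P[k][:,2],[5,50,95]))
```

```text
[ 0.585961   -0.09158498  0.15396666] 13.5
[[     0      0    512    384 195723]
 [   252    144     16     71    885]] [[255.48236027 191.55633727]
 [259.40112994 179.04067797]]
((0.590414822101593, -0.09175846725702286), (0.01304756198078394, 0.07298844307661057), 0.5270547270774841) [[0.5835999846458435, -0.05530000105500221], [0.5842000246047974, -0.1282999962568283], [0.5972999930381775, -0.1281999945640564], [0.5965999960899353, -0.0551999993622303]] [0.0263225  0.02766473 0.02882388]
```

View pics/w16.png

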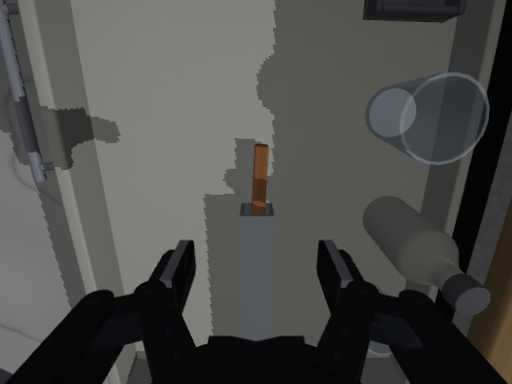

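The handle is seen from (261,146) to (258,210), about 62 mm out, with its top at z=0.0277. That matches the expected 0.027. I'm gripping it 18 mm from the end.

Call:
play_rows:
  plan:
    - [[0.3, 0.05, 0.005, -0.0154, 1.5], [0.4, 0.09, 0.005, -0.0154, 1.5], [0.5, 0.12, 0.005, -0.0154, 1.5], [0.5, 0.141, 0.005, -0.0154, 1.5], [0.5, 0.141, 0.005, -0.0154, 1.5], [0.9, 0.141, 0.005, -0.0154, 1.5], [1, 0.141, 0.005, -0.0154, 1.5], [1, 0.141, 0.005, -0.0154, 1.5], [1, 0.141, 0.005, -0.0154, 1.5], [1, 0.141, 0.005, -0.0154, 1.5]]
  grip_force: 40

```text
clock: 14.55
position: [0.5908, -0.0733, 0.0141]
ee_rot: [0.508, 0.494, 0.508, -0.49]
contact_force: [0.6, -1.2, 3.5]
width: 0.0127
```

Run:
```python
from h import *
s,p,d=snap('side','s6');print(s['position'],s['clock'],s['contact_force'],s['width'])
cv2.imwrite('pics/s6c.png',cv2.resize(p[90:220,150:350,::-1],None,fx=4,fy=4,interpolation=2))
```

```text
[ 0.59079654 -0.07328129  0.01414871] 14.55 [ 0.60134819 -1.21806642  3.49008749] 0.012670983595103059
```

View pics/s6c.png

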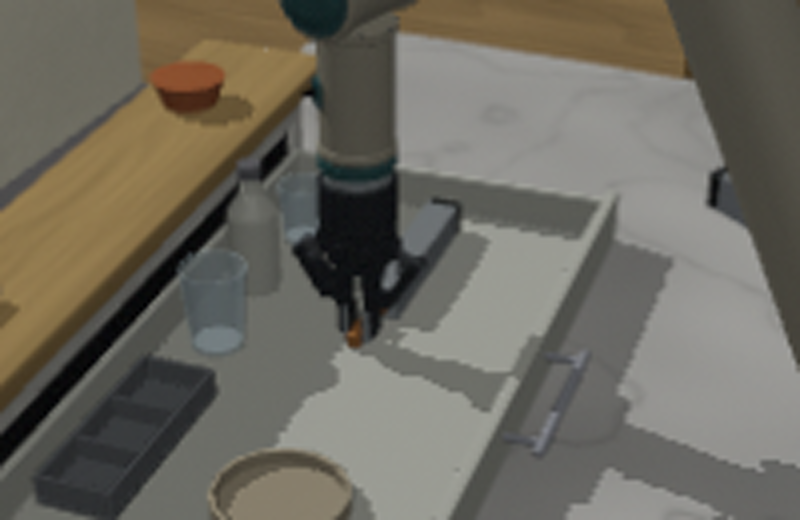

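Call:
play_rows:
  plan:
    - [[1, -0.001, 0, -0.008, 0], [1, -0.001, 0, -0.02, 0], [1, -0.001, -0.001, -0.035, 0], [1, -0.001, -0.001, -0.05, 0], [1, -0.001, -0.002, -0.065, 0], [1, -0.001, -0.002, -0.08, 0], [1, -0.001, -0.002, -0.095, 0], [1, -0.001, -0.003, -0.11, 0], [1, -0.002, -0.003, -0.12, 0], [1, -0.02, -0.003, -0.12, 0], [1, -0.05, -0.003, -0.12, 0], [1, -0.08, -0.003, -0.12, 0]]

```text
clock: 15.8
position: [0.5832, 0.0468, 0.0948]
ee_rot: [0.508, 0.493, 0.508, -0.491]
contact_force: [0.5, 0.1, 0.0]
width: 0.0127
```

Run:
```python
from h import *
s,p,d=snap('side','s7');print(s['position'],s['clock'],s['contact_force'],s['width'])
cv2.imwrite('pics/s7c.png',cv2.resize(p[90:240,150:350,::-1],None,fx=4,fy=4,interpolation=2))
snap('wrist','w17')
```

```text
[0.58320666 0.04684199 0.09481169] 15.8 [0.52882837 0.13595343 0.00730599] 0.012707410531804967
```

View pics/s7c.png

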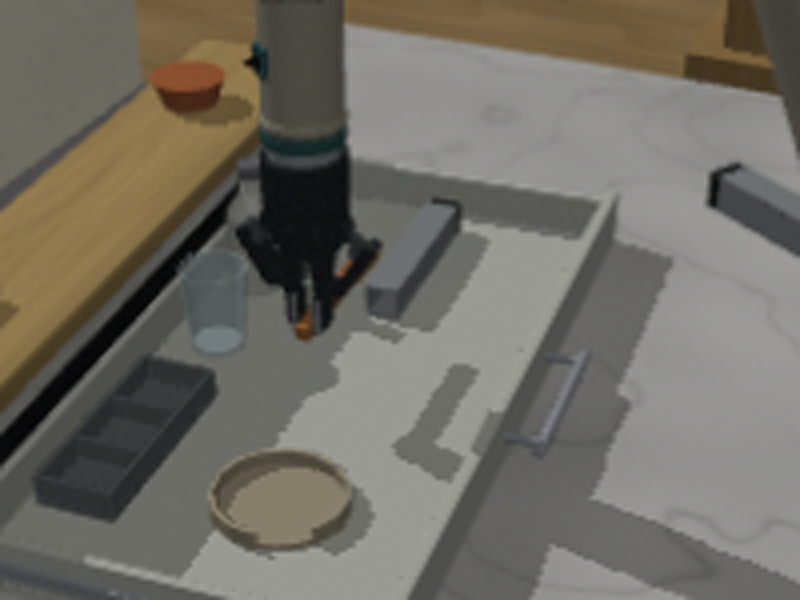

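View pics/w17.png

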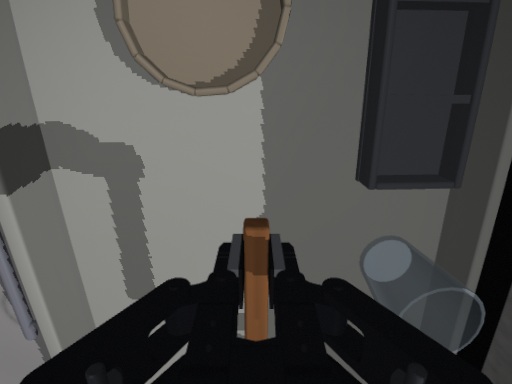

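The paddle is fully out, with the tube still lying flat. Next I'll carry it high toward the rest, turned toward the gap, and look.

Call:
play_rows:
  plan:
    - [[1, -0.04, 0, 0, 0], [1, -0.065, -0.005, -0.02, -4], [1, -0.065, -0.02, -0.05, -8], [1, -0.065, -0.035, -0.09, -12], [1, -0.065, -0.05, -0.13, -16], [1, -0.065, -0.065, -0.17, -20], [1, -0.065, -0.078, -0.205, -24], [1, -0.065, -0.083, -0.23, -28], [1, -0.065, -0.083, -0.23, -28], [1, -0.065, -0.083, -0.23, -28]]

```text
clock: 16.9
position: [0.4954, 0.2738, 0.1624]
ee_rot: [0.615, 0.357, 0.609, -0.352]
contact_force: [-0.7, -0.3, -0.5]
width: 0.0128
```

Run:
```python
from h import *
s,p,d=snap('wrist','w18');R=q2R(s['ee_rot']);print(s['position'],s['clock'],s['width'],R.round(3).tolist())
C=cam('wrist',s);P=cloud(C,d);L=(P-s['position'])@R
h=cv2.cvtColor(p,cv2.COLOR_RGB2HSV);m=(h[...,0]<20)&(h[...,1]>110)&(np.abs(L[...,1])<.03)&(L[...,0]>-.08)&(L[...,0]<.05)
q=L[m];print('handle tool: n',len(q),'x',np.percentile(q[:,0],[5,50,95]),'y',np.percentile(q[:,1],[5,50,95]),'z',np.percentile(q[:,2],[1,50,99]))
k=np.polyfit(q[:,2],q[:,0],1);print('slope deg',np.degrees(np.arctan(k[0])))
s2,p2,d2=snap('side','s8')
cv2.imwrite('pics/s8c.png',cv2.resize(p2[110:260,100:300,::-1],None,fx=4,fy=4,interpolation=2))
s3,p3,d3=snap('top','t8')
z=None
for n,dd in(('wrist',P),('side',cloud(cam('side'),d2)),('top',cloud(cam('top'),d3))):
    z=dd[...,2];x=dd[...,0];y=dd[...,1]
    m=(z>.0225)&(z<.034)&(np.hypot(x-.542,y-.189)<.07)
    qq=dd[m][:,:2]
    if len(qq)<20: print(n,len(qq));continue
    A=np.c_[2*qq,np.ones(len(qq))];k=np.linalg.lstsq(A,(qq**2).sum(1),rcond=None)[0];r=np.sqrt(k[2]+k[0]**2+k[1]**2)
    ang=np.degrees(np.arctan2(qq[:,1]-k[1],qq[:,0]-k[0]))%360
    a=np.sort(ang);g=np.diff(np.r_[a,a[0]+360]);i=np.argsort(-g)[:3]
    print(n,len(qq),k[:2].round(4),r.round(4),'gaps',[(a[j].round(1),(a[j]+g[j]).round(1)) for j in i])
```

```text
[0.49536539 0.27375066 0.16242203] 16.9 0.012821222712683895 [[0.012, 0.867, 0.498], [0.001, 0.498, -0.867], [-1.0, 0.011, 0.005]]
handle tool: n 2955 x [-0.014175   -0.01309291 -0.00846455] y [-0.00592099  0.00015731  0.00615789] z [-0.01817132  0.01136607  0.0569921 ]
slope deg -0.33418282640574004
wrist 808 [0.5454 0.1897] 0.0569 gaps [(np.float64(229.4), np.float64(283.3)), (np.float64(315.6), np.float64(369.4)), (np.float64(95.7), np.float64(144.2))]
side 146 [0.5415 0.1901] 0.0574 gaps [(np.float64(94.3), np.float64(143.3)), (np.float64(36.7), np.float64(44.5)), (np.float64(210.0), np.float64(217.6))]
top 135 [0.542  0.1885] 0.0569 gaps [(np.float64(96.7), np.float64(144.7)), (np.float64(327.5), np.float64(362.3)), (np.float64(63.4), np.float64(88.4))]
```

View pics/w18.png

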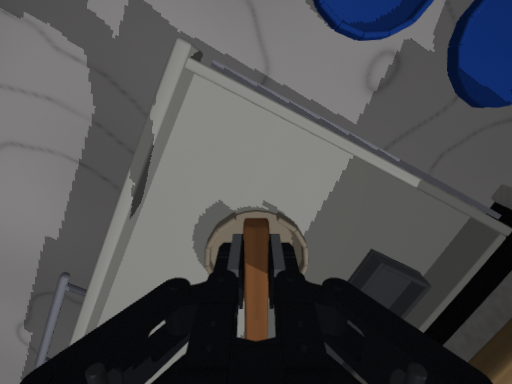

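View pics/s8c.png

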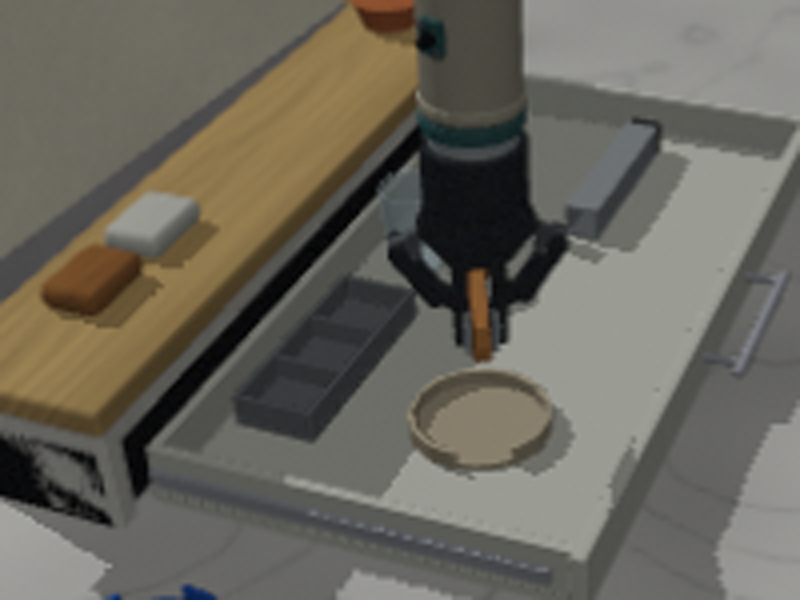

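All views put the gap's middle at 120° and the rest's centre at about (0.543,0.1895). The paddle is held level at 119.9°, with its handle end 18 mm past the TCP and its underside at the TCP. I'll lower to just above the rest and check.

Call:
play_rows:
  plan:
    - [[1, 0.03, -0.001, -0.001, 0], [1, 0.06, -0.002, -0.002, 0], [1, 0.09, -0.002, -0.002, 0], [1, 0.115, -0.0025, -0.002, 0], [1, 0.115, -0.0025, -0.002, 0]]

```text
clock: 17.55
position: [0.492, 0.2709, 0.0445]
ee_rot: [0.613, 0.356, 0.609, -0.355]
contact_force: [-0.4, 0.2, 0.2]
width: 0.0131
```

```bash
cat >> h.py <<'E'
def padcheck(tag):
    s,p,d=snap('side',tag+'s');s2,p2,d2=snap('top',tag+'t')
    print(s['position'].round(4),s['clock'],s['contact_force'].round(2),s['width'])
    for n,pp,dd in(('side',p,d),('top',p2,d2)):
        P=cloud(cam(n),dd);h=cv2.cvtColor(pp,cv2.COLOR_RGB2HSV)
        m=(h[...,0]<20)&(h[...,1]>130)&(P[...,0]>.42)&(P[...,0]<.62)&(P[...,1]>.1)&(P[...,1]<.34)&(P[...,2]<.09)
        q=P[m]
        if len(q)<10: print(n,len(q));continue
        g=np.array([-.5,.866]);a=(q[:,:2]-[.543,.1895])@g;b=(q[:,:2]-[.543,.1895])@[.866,.5]
        k=np.polyfit(a,q[:,2],1);print(n,len(q),'along gap',a.min().round(4),a.max().round(4),'across',np.percentile(b,[5,50,95]).round(4),'z',np.percentile(q[:,2],[5,50,95]).round(4),'slope',np.degrees(np.arctan(k[0])).round(2))
    c=cv2.resize(p[150:260,150:300,::-1],None,fx=5,fy=5,interpolation=2);cv2.imwrite(f'pics/{tag}.png',c)
E
python3 - <<'E'
from h import *
padcheck('pc1')
E
```

```text
[0.492  0.2709 0.0445] 17.55 [-0.35  0.24  0.24] 0.01308875775019733
side 74 along gap 0.0249 0.1175 across [-0.0117 -0.0065 -0.0014] z [0.0493 0.0559 0.0596] slope -0.52
top 178 along gap -0.046 0.058 across [-0.0133 -0.0042  0.0135] z [0.0169 0.0569 0.0617] slope 1.02
```

View pics/pc1.png

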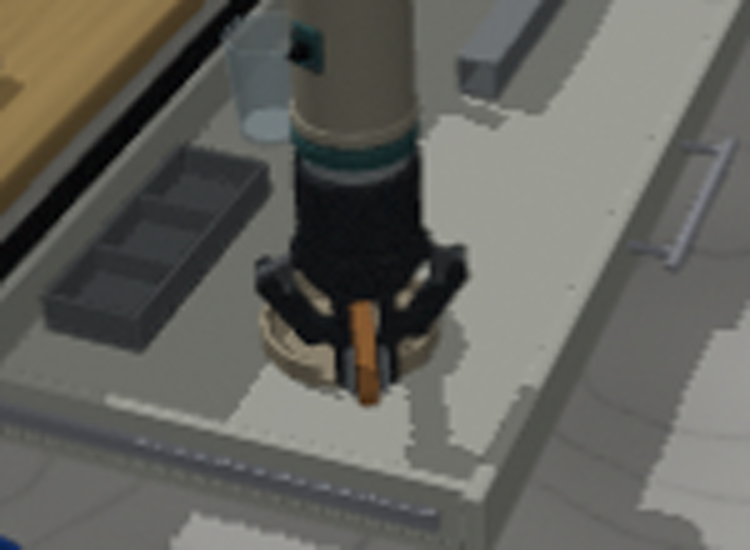

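Call:
play_rows:
  plan:
    - [[1, 0.01, 0.003, 0, 0], [1, 0.02, 0.003, 0, 0], [1, 0.026, 0.003, 0, 0], [1, 0.0285, 0.003, 0, 0], [1, 0.0285, 0.003, 0, 0]]

```text
clock: 18.15
position: [0.4974, 0.274, 0.019]
ee_rot: [0.614, 0.358, 0.608, -0.353]
contact_force: [-0.6, 0.1, 0.1]
width: 0.0128
```

Run:
```python
from h import *
padcheck('pc2')
```

```text
[0.4974 0.274  0.019 ] 18.15 [-0.62  0.06  0.07] 0.012766275331627622
side 80 along gap 0.0274 0.1191 across [-0.0063 -0.0006  0.0056] z [0.0273 0.0302 0.0546] slope 1.45
top 185 along gap -0.0446 0.0559 across [-0.0097 -0.0008  0.011 ] z [0.0162 0.0291 0.0348] slope 1.01
```

View pics/pc2.png

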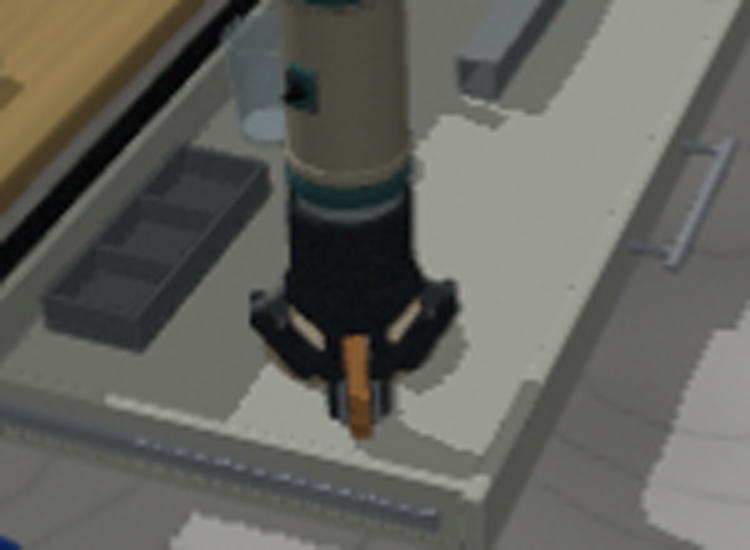

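Call:
play_rows:
  plan:
    - [[1, 0.0015, 0, 0, 0], [1, 0.003, 0, 0, 0], [1, 0.003, 0, 0, 0]]

```text
clock: 18.55
position: [0.4978, 0.2741, 0.0164]
ee_rot: [0.615, 0.358, 0.608, -0.353]
contact_force: [0.8, 1.0, -0.2]
width: 0.0126
```

Call:
play_rows:
  plan:
    - [[0.8, 0.0005, 0, 0, 0], [0.75, 0.0005, 0, 0, 0], [0.65, 0.0005, 0, 0, 0], [0.5, 0.0005, 0, 0, 0], [0.5, 0, 0, 0, 0], [0.5, -0.02, 0, 0, 0], [0.5, -0.05, 0, 0, 0], [0.5, -0.1, 0, 0, 0], [0.5, -0.15, 0, -0.03, 0], [0.5, -0.17, 0, -0.07, 0], [0.5, -0.17, 0, -0.07, 0], [0.5, -0.17, 0, -0.07, 0]]

```text
clock: 19.75
position: [0.4608, 0.3354, 0.1869]
ee_rot: [0.616, 0.358, 0.608, -0.352]
contact_force: [0.4, -0.9, 0.1]
width: 0.0428
```

Run:
```python
from h import *
padcheck('pc3')
s,p,d=snap('wrist','w20');P=cloud(cam('wrist',s),d);h=cv2.cvtColor(p,cv2.COLOR_RGB2HSV)
z=P[...,2];x=P[...,0];y=P[...,1];near=np.hypot(x-.543,y-.1895)
m=(h[...,0]<20)&(h[...,1]>130)&(near<.14)&(z<.06)
q=P[m];g=np.array([-.5,.866]);a=(q[:,:2]-[.543,.1895])@g;b=(q[:,:2]-[.543,.1895])@[.866,.5]
t=np.abs(b-np.median(b))<.005
k=np.polyfit(a[t],q[t,2],1);print('wrist',len(q),a.min(),a.max(),np.percentile(b,[5,50,95]),np.percentile(q[:,2],[5,50,95]),np.degrees(np.arctan(k[0])))
S=np.load('pics/pc3s.npz')['d'];P=cloud(cam('side'),S);z=P[...,2];x=P[...,0];y=P[...,1]
m=(z>.036)&(z<.052)&(x>.5)&(x<.68)&(y>-.34)&(y<-.04);print('tube',cv2.minAreaRect(P[m][:,:2].astype(np.float32)),np.percentile(z[m],[5,50,95]))
```

```text
[0.4608 0.3354 0.1869] 19.75 [ 0.41 -0.94  0.1 ] 0.04277489258644407
side 143 along gap -0.0445 0.1209 across [-0.0074 -0.0002  0.0067] z [0.023  0.0272 0.0306] slope 0.28
top 254 along gap -0.0445 0.1144 across [-0.0083 -0.      0.0097] z [0.018  0.0263 0.0324] slope 1.5
wrist 1275 -0.04318381975471001 0.11422716220806503 [-0.00499446  0.00291164  0.01067966] [0.02653236 0.02907358 0.03064734] 0.6679428066273104
tube ((0.5883219838142395, -0.22005999088287354), (0.03641599789261818, 0.20556727051734924), 2.679511785507202) [0.0391587  0.04302628 0.04618886]
```

View pics/pc3.png

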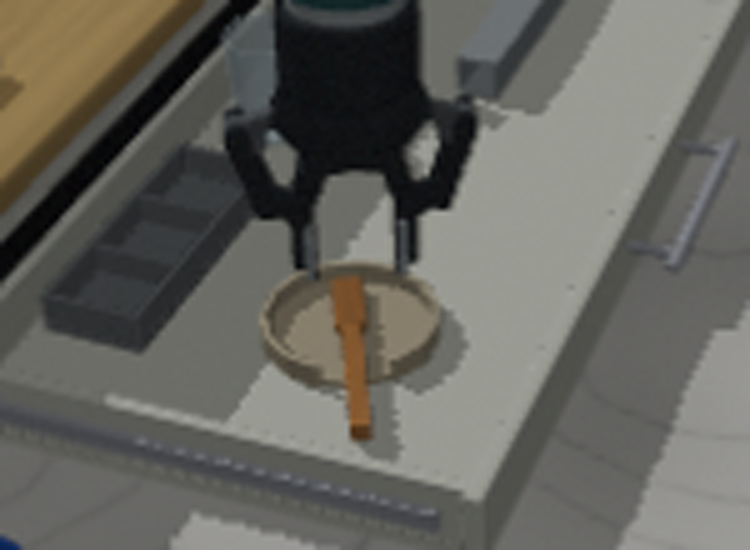

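View pics/w20.png

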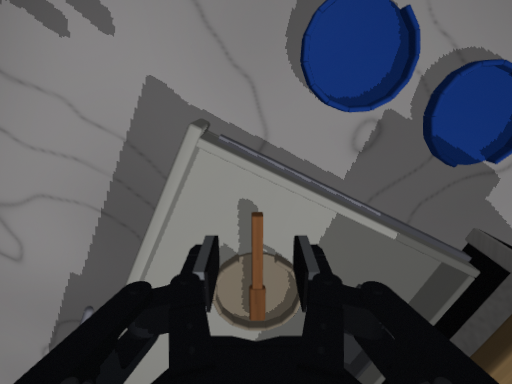

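The paddle lies flat: blade in the dish at (350,295), handle out through the gap to (360,435), level within about 1°. Tip and handle end are at −0.044 and about +0.116 m along the gap line. The tube is flat on the floor. Handing in.

Run:
```python
from rig import manip
print(manip.sign_off())
```

```text
the job is handed in; nothing more can be done
None
```

The paddle now lies flat in the beige spoon rest, blade in the dish and handle out through the gap. I handed the job in at about 20 s of the 54 s allowed; no verdict is reported.

**What I did:**
- **Tipping:** I gripped the tube by a small patch at its closed end. I eased the fingers so it drooped mouth-down to 28° in steps, and the handle slid about 60 mm out onto the drawer floor.
- **Laying down and drawing out:** I lowered the tube flat along an arc and let go. Then I drew the paddle out by its handle and set it in the rest.

**Last checks:**
- **Paddle position:** the blade tip is 44 mm behind the dish centre and the handle end 114–121 mm out. The handle is within about 3 mm of the gap line.
- **Paddle level:** slopes read 0.3°, 0.7° and 1.5° in the side, wrist and top views. They disagree slightly, but all are within the 3.5° limit.
- **Tube:** it is level on the drawer floor, with its top at 43 mm.
- **Bystanders:** the arm came close to none of them, and the ones still in view look unmoved. I didn't measure them again.

**What went wrong:** the tube slipped from the light grip twice during tipping and landed flat both times. The first drop was about 35 mm, the second from a low height. The final pose of the tube is about 45 mm toward −y from where it started.

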